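# Bolt the mineral display case shut

## Robot

A 6-joint arm with a two-finger parallel gripper is mounted at the origin on the work surface. World frame = base frame: x ahead of the robot, y to its left, z up, the work surface at z = 0. Lengths are in m, angles in degrees, forces in N, time in s.
With the tool pointing down it reaches from about 0.4 to 0.825 m from the base axis. Payload 7 kg.
Tool frame: the origin (TCP) lies between the finger pads; the fingertips stand 19 mm ahead of it and the grasp point (between the pads) is the TCP (r.finger_overhang is the distance from the TCP to the fingertips, in m); z points along the fingers, y is the direction in which the jaws open and shut (so a half turn about z gives the same grasp; the last joint's range is limited). The gripper opens to 88 mm and grips with 3 to 60 N. Pads are 19 mm wide; open, the fingers measure 130 mm over their backs; the gripper's body (78 mm by 193 mm) begins 47 mm behind the grasp point.
Start: joints at [86.809, 20.546, 0.682, 0, -70.136, -16.507], TCP at [0.228, 0.635, 0.246] pointing down, gripper open.
Joint ranges: [-176.03, 176.03], [-82.01, 121.73], [-58.28, 71.71], [-173.87, 95.51], [-174.79, -0.11], [-173.66, 173.66]. Speed limits (degrees/s): [136.94, 136.94, 172.46, 180, 180, 180].

## Interface

Orientations are given as [roll, pitch, yaw] about the fixed x, y, z axes, in that order (R = Rz(yaw) Ry(pitch) Rx(roll)).
In Python, from plant import r, optics gives the robot as it stands. The module is installed in compiled form; this text tells all that it offers.
- The arm moves only by the tool step_arm, never from a script. Its argument "increments" is a list of rows, each an object of numbers: "tx", "ty", "tz": the shift along the world's x, y, z in mm; "ax", "ay", "az": the turn, a rotation vector about the world's x, y, z in degrees; "claw": the gripper command: -1 is shut, 1 is fully open, values between are in proportion. In form: [{"tx": .., "ty": .., "tz": .., "ax": .., "ay": .., "az": .., "claw": ..}, ...]. A call has 1 to 12 rows; each row shifts and turns the commanded pose from where the row before left it; what a row does not reach is not made up. A row lasts 1/10 s, in which the tool goes at most 50 mm and 8.59 degrees, less where a joint would pass 70% of its speed; a pose out of reach is approached as far as the arm can. A call with a gripper value outside its range is refused whole. The fingers move at their own pace and stop on an object; "newtons" is the grip in N (left out, the last holds). Time passes only in rows, so rows that do not move let the fingers close. It gives the time, the measured TCP pose, the force and the opening at its end, in the units of the state.
- r.get_state(): the state, without advancing time (a new reading comes with each control period).
- optics.capture(name): name is "scene" or "side" or "wrist"; returns a dict with "image" (420x560x3 uint8, blue, green, red), "depth" (420x560 float32, m along the optical axis (not along the pixel's ray), 0 where there is no reading), "fx", "fy", "cx", "cy" (pixels), "R" (3x3) and "t" (3): a world point X has camera coordinates R X + t. Camera axes: x right, y down, z forward; pixel columns grow to the right and rows downward; lengths in m; the calibration is good to about 2 mm. The wrist camera is an equidistant fisheye: a pixel r from the principal point sees the ray r / f radians off the axis. A picture is of the moment at which its call begins.
- r.close_job(): hands the job in, once; it reports no verdict.
The state is a dict: "time_s": time; "joints": joint angles; "qd": joint speeds; "joint_torque": joint torques, N m; "tcp_pos": TCP position; "eef_rot": TCP orientation; "contact_force": force on the tool from outside, world axes, zero at the start; "moment": the same for the moment, N m; "gripper_width": finger opening in m.
Only numpy, scipy, OpenCV 4.12 (cv2) and the standard library are available. Lean on these libraries where they do the work, as an engineer would, in place of code of your own. Each camera call takes 0.05 s, during which the arm holds its last target. There are 200 camera calls.

## Task

Lock the white mineral display case: push the red fin round with the fingertips until the slot across the yellow disc lines up with the steel bolt, then push the bolt's blue tab so that the bolt goes through the slot and fully home in its keeper. Only push: do not pinch the fin or the tab, leave the things standing on and around the case where they are, and finish with the hand clear.

Things in the scene. Friction and masses are not known exactly. Their poses are not given: they have to be found in the camera images.
- case: White display case fixed to the table, 260 x 380 x 63 mm (x, y, z). Origin at the centre of its underside; at yaw 0 x points away from the robot, y left, z up. The lid half at local x above 0 is a clear window over minerals; the lock lies on the aluminium half, in line along y. Lid top 63 mm above the origin. Beside the bolt run guide rails 10 mm high.
- disc_axis (a point): On the turning axis of the yellow disc (90 mm across), level with its top face, 13 mm above the lid; fixed to the case, axes as the case's, local (-60, 50, 76) mm. A white-floored slot, 22 mm wide, 10 deep, crosses the disc square to the fin. The keeper, a dark bridge 37 mm wide, top 16 mm above the lid, lies 51 to 81 mm from the axis on the +y side.
- disc (a joint): Disc angle, rad, counter-clockwise from above: direction of the fin from the case's x axis. 0: fin along +x; pi/2: towards the keeper (+y); pi: along -x. The slot lines up with the bolt at 0 and equally at pi; the bolt passes only within about 0.1 rad of that. Range -0.3 to 3.44. Friction 0.06 N m (2 N at the fin); it stays where it is left.
- fin_centre (a point): Centre of the red fin on the disc, 30 mm from the disc's axis, 26.5 mm above the lid. An upright plate 24 mm long (along the radius), 10 mm thick, 27 mm high, upper edge 40 mm above the lid; its faces are disc_c3 (smaller angles) and disc_c4. Site x points outwards along the radius, y towards growing angle.
- bar (a joint): Travel of the steel bolt, m, along the case's +y. Bolt 12 mm wide, 9 mm high, round nose. At 0 the nose is 65 mm short of the disc's axis; at 0.126 it is at its stop, fully home in the keeper. Friction about 2 N; it stays where it is left.
- tab_centre (a point): Centre of the blue upright tab on the rear (-y) end of the bolt, 26 mm above the lid, 121 mm behind the nose, level with the disc's axis in the case's x; axes as the case's. Tab 40 mm wide (x), 10 mm thick (y), 28 mm high, upper edge 40 mm above the lid; faces bar_c2 (rear, to push) and bar_c3 (front). Moves with the bolt.
- objective_mid (a point): Bystander: steel microscope objective standing loose on the window of the lid, 31 mm across, 42 mm high; point on its axis, half-way up.
- mineral_mid (a point): Bystander: violet mineral lump lying loose on the window of the lid, about 45 mm across, 36 mm high; its middle.
- slide_box_mid (a point): Bystander: green slide box with white lid, 100 x 85 x 35 mm, loose on the table to the left of the case; its middle.
- oil_jar_mid (a point): Bystander: small amber jar, 44 mm across, 60 mm high, loose on the table to the right of the case; its middle.

How it is judged (in metres and radians):
On the way, in this order (a step that is already met when the one before it is completed fails the run):
1. the disc's slot is in line with the bolt (within 0.13 rad) ((value of joint disc between -0.13 and 0.13 rad or value of joint disc between 3.0116 and 3.2716 rad)), for 0.2 s.
2. the bolt is through the slot and home in the keeper (value of joint bar above 0.12 m), for 0.2 s.
At the end, for the whole second after the job is handed in: The bolt is at rest within 6 mm of its stop, through the slot of the disc (slot within 0.13 rad of the bolt's line, either way round), and the four bystanders are within 20 mm of where they were (value of joint bar above 0.12 m and velocity of joint bar between -0.005 and 0.005 m/s and (value of joint disc between -0.13 and 0.13 rad or value of joint disc between 3.0116 and 3.2716 rad) and distance of each of objective_mid, mineral_mid, slide_box_mid, oil_jar_mid from where it was at the start of the episode below 0.02 m); the robot touches nothing.
It fails at once if the fin is pinched (fingers press on both faces at once) (contact force between the fingers and disc_c3 above 1.5 N and contact force between the fingers and disc_c4 above 1.5 N).
It fails at once if the tab is pinched (fingers press on both faces at once) (contact force between the fingers and bar_c2 above 1.5 N and contact force between the fingers and bar_c3 above 1.5 N).
It fails at once if a bystander is pushed away, lifted or carried (moved over 20 mm) (distance of any of objective_mid, mineral_mid, slide_box_mid, oil_jar_mid from where it was at the start of the episode above 0.02 m).
It also fails if it takes over 43 s, if anything falls off the work surface, if the arm or the gripper's body presses on something with over 40 N, if the wrist force passes 120 N, or if a joint passes its speed limit or range.

## Working session

There is one attempt and no reset: what is moved stays moved. The work goes in short steps, Python scripts to look and compute and a tool call to move; the robot and the scene stay as the last step left them, time stands still between calls to the robot, and variables do not carry over. Pictures are saved under pics/ and viewed, about 8 in all and at most 12, crops included, and the job is handed in when it is done.

Besides the shell and the picture viewer there is one more tool, called as name([rows], argument=value, ...), one row to a line, values as JSON. step_arm: Moves the arm, as the interface text tells. Its arguments: {"type":"object","properties":{"increments":{"type":"array","items":{"type":"object","properties":{"tx":{"type":"number"},"ty":{"type":"number"},"tz":{"type":"number"},"ax":{"type":"number"},"ay":{"type":"number"},"az":{"type":"number"},"claw":{"type":"number"}}}},"newtons":{"type":"number"}},"required":["increments"]}

```bash
mkdir -p pics
python3 - <<'E'
from plant import r, optics
import cv2, pickle, numpy as np
s=r.get_state();print({k:np.round(v,3) for k,v in s.items()})
d={n:optics.capture(n) for n in("scene","side")}
pickle.dump(d,open("v0.pkl","wb"))
for n in d: cv2.imwrite(f"pics/{n}0.png",d[n]["image"]);print(n,d[n]["R"],d[n]["t"],d[n]["fx"])
E
```

```text
{'time_s': np.float64(0.0), 'joints': array([ 8.6813e+01,  2.0591e+01,  6.3500e-01, -1.7000e-02, -7.0136e+01,
       -1.6507e+01]), 'qd': array([-0.018, -0.065,  0.08 ,  0.047,  0.014, -0.024]), 'joint_torque': array([ 0.0000e+00, -5.8271e+01,  2.9308e+01,  6.9980e+00,  7.0000e-03,
       -0.0000e+00]), 'tcp_pos': array([0.227, 0.635, 0.245]), 'eef_rot': array([ 1.79906e+02, -1.10000e-02, -1.97010e+01]), 'contact_force': array([0.087, 0.303, 0.1  ]), 'moment': array([-0.008,  0.017, -0.011]), 'gripper_width': np.float64(0.088)}
scene [[ 0.73884189  0.67363523  0.01811712]
 [ 0.46839017 -0.49402941 -0.73249273]
 [-0.48448252  0.54968219 -0.68053374]] [-0.41650851 -0.19214165  2.12166962] 528.5888221825048
side [[ 0.98123307 -0.19267697 -0.0075665 ]
 [-0.10482485 -0.50007717 -0.85961304]
 [ 0.1618438   0.8442739  -0.51088959]] [-0.56766281  0.12236159  1.20612703] 434.20121655354114
```

View pics/scene0.png

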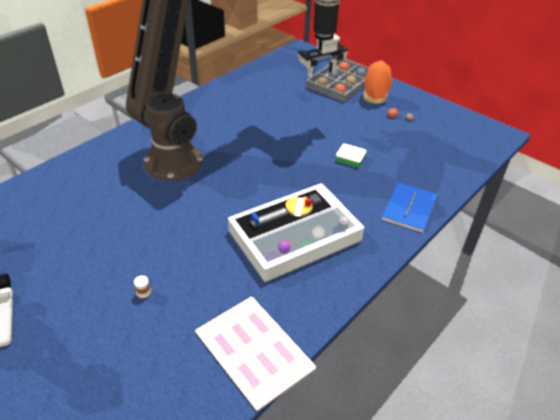

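View pics/side0.png

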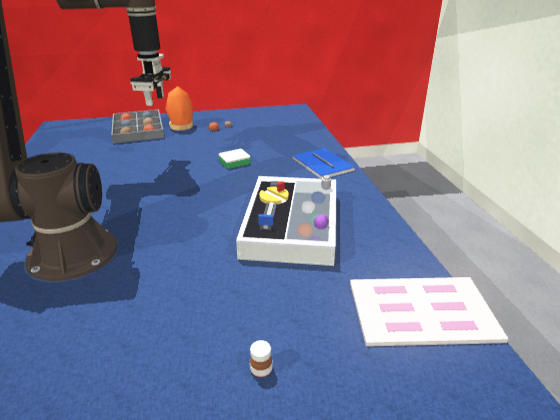

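The scene view shows the case at about px (295,230), the yellow disc with the red fin at (300,205) and the blue tab at (256,218). In the side view the disc is at (273,195), the fin at (281,187) and the tab at (267,218). The violet lump and the objective stand on the window half.

```bash
cat > h.py <<'E'
import numpy as np, cv2
def ray(c,u,v):
    d=np.array([(u-c["cx"])/c["fx"],(v-c["cy"])/c["fy"],1.])
    return -c["R"].T@c["t"], c["R"].T@d
def onz(c,u,v,z):
    o,d=ray(c,u,v); return o+d*(z-o[2])/d[2]
def cloud(c,m):
    v,u=np.nonzero(m&(c["depth"]>0)); z=c["depth"][v,u]
    P=np.stack([(u-c["cx"])/c["fx"]*z,(v-c["cy"])/c["fy"]*z,z],1)
    return (P-c["t"])@c["R"]
def masks(im):
    h=cv2.cvtColor(im,cv2.COLOR_BGR2HSV); H,S,V=[h[...,i].astype(int) for i in range(3)]
    return dict(yellow=(H>20)&(H<35)&(S>120)&(V>100),red=((H<7)|(H>172))&(S>150)&(V>60),
      blue=(H>100)&(H<125)&(S>150)&(V>110),violet=(H>130)&(H<160)&(S>90),white=(S<40)&(V>150))
E
python3 - <<'E'
import pickle; from h import *
d=pickle.load(open("v0.pkl","rb"))
rois={"scene":(180,290,220,375),"side":(170,270,235,345)}
for n,c in d.items():
    a,b,e,f=rois[n]; m=masks(c["image"]); R=np.zeros((420,560),bool); R[a:b,e:f]=1
    for k,z in dict(yellow=.076,red=.09,blue=.09,violet=.08).items():
        if k=="blue":
            R2=np.zeros_like(R)
            if n=="scene": R2[205:228,246:264]=1
            else: R2[205:230,258:278]=1
        else: R2=R
        P=cloud(c,m[k]&R2)
        v,u=np.nonzero(m[k]&R2)
        if len(P)==0: print(n,k,len(u));continue
        print(n,k,len(u),"px",u.mean().round(1),v.mean().round(1),"med",np.median(P,0).round(3),"mn",np.percentile(P,3,0).round(3),"mx",np.percentile(P,97,0).round(3),"ray",onz(c,u.mean(),v.mean(),z).round(3))
    W=cloud(c,R&m["white"]); W=W[abs(W[:,2]-.063)<.008]
    r=cv2.minAreaRect((W[:,:2]*1000).astype(np.float32)); print("case",len(W),r,cv2.boxPoints(r).round(0).tolist())
    im=c["image"][a:b,e:f]; cv2.imwrite(f"pics/c_{n}.png",cv2.resize(im,None,fx=5,fy=5,interpolation=cv2.INTER_CUBIC)[:600,:800])
E
python3 -c "
import cv2,numpy as np
a=cv2.imread('pics/c_scene.png');b=cv2.imread('pics/c_side.png')
a=cv2.resize(a,(420,300));b=cv2.resize(b,(360,300))
cv2.imwrite('pics/both.png',np.hstack([a,b]))"
```

```text
scene yellow 203 px 296.8 206.6 med [0.582 0.074 0.074] mn [0.548 0.044 0.062] mx [0.628 0.119 0.084] ray [0.589 0.073 0.076]
scene red 34 px 308.3 201.4 med [0.612 0.104 0.094] mn [0.596 0.096 0.062] mx [0.619 0.14  0.108] ray [0.61  0.109 0.09 ]
scene blue 55 px 254.7 217.5 med [ 0.536 -0.081  0.096] mn [ 0.508 -0.088  0.066] mx [ 0.55  -0.043  0.107] ray [ 0.531 -0.076  0.09 ]
scene violet 103 px 283.8 246.5 med [ 0.689 -0.106  0.088] mn [ 0.673 -0.118  0.069] mx [ 0.699 -0.092  0.1  ] ray [ 0.684 -0.101  0.08 ]
case 3932 ((625.7735595703125, 22.587432861328125), (385.9454345703125, 269.6814270019531), 72.16543579101562) [[438.0, -120.0], [695.0, -202.0], [813.0, 165.0], [557.0, 248.0]]
side yellow 289 px 272.9 194.8 med [0.58  0.079 0.072] mn [0.542 0.044 0.06 ] mx [0.626 0.137 0.075] ray [0.579 0.074 0.076]
side red 62 px 280.6 185.9 med [0.608 0.099 0.09 ] mn [0.597 0.091 0.077] mx [0.62  0.108 0.101] ray [0.608 0.099 0.09 ]
side blue 143 px 265.3 219.2 med [ 0.53  -0.083  0.09 ] mn [ 0.512 -0.089  0.075] mx [ 0.547 -0.071  0.101] ray [ 0.53  -0.081  0.09 ]
side violet 160 px 320.7 221.4 med [ 0.677 -0.111  0.083] mn [ 0.662 -0.12   0.066] mx [ 0.695 -0.094  0.094] ray [ 0.678 -0.107  0.08 ]
case 3202 ((623.939453125, 20.1990966796875), (389.8932800292969, 260.3177490234375), 72.39338684082031) [[441.0, -126.0], [689.0, -205.0], [807.0, 167.0], [559.0, 245.0]]
```

View pics/both.png

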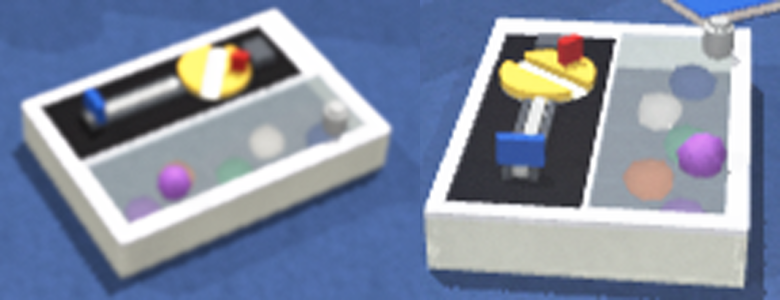

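step_arm([
  {"tx": 30,"ty": -36,"claw": -1},
  {"tx": 30,"ty": -36,"claw": -1},
  {"tx": 30,"ty": -36,"claw": -1},
  {"tx": 30,"ty": -36,"claw": -1},
  {"tx": 30,"ty": -36,"claw": -1},
  {"tx": 30,"ty": -36,"claw": -1},
  {"tx": 30,"ty": -36,"claw": -1},
  {"tx": 30,"ty": -36,"claw": -1},
  {"tx": 30,"ty": -36,"claw": -1},
  {"tx": 30,"ty": -36,"claw": -1},
  {"tx": 20,"ty": -28,"az": 2,"claw": -1},
  {"tx": 20,"ty": -28,"claw": -1},
], newtons=20)

```text
$.increments[0]: bad value
```

Run:
```python
from plant import r, optics
import pickle; from h import *
s=r.get_state();print(s["time_s"],np.round(s["tcp_pos"],4),np.round(s["eef_rot"],2),s["gripper_width"],s["contact_force"])
d={n:optics.capture(n) for n in("scene","side","wrist")}
pickle.dump(d,open("v1.pkl","wb")); cv2.imwrite("pics/w1.png",d["wrist"]["image"])
c=d["wrist"];print(c["R"],c["t"],c["fx"],c["cx"],c["cy"],-c["R"].T@c["t"])
```

```text
0.1 [0.2274 0.6351 0.2447] [ 1.7992e+02 -1.0000e-02 -1.9700e+01] 0.08798919781127465 [-0.9691086   0.03575621 -0.56949166]
[[-0.33711606 -0.94146173  0.00160561]
 [-0.90632191  0.32499395  0.2701102 ]
 [-0.25482023  0.08960329 -0.96282807]] [ 0.67461655 -0.03283773  0.392028  ] 325.19226210127806 275.67638304759396 205.40297739417016 [0.29755919 0.61067073 0.3852422 ]
```

View pics/w1.png

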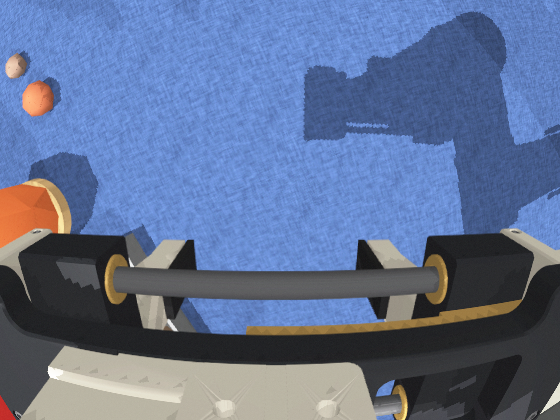

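The wrist view shows only the fingers and the table, because the move was refused. I'll resend it with full rows.

step_arm([
  {"tx": 30,"ty": -36,"tz": 0,"ax": 0,"ay": 0,"az": 0,"claw": -1},
  {"tx": 30,"ty": -36,"tz": 0,"ax": 0,"ay": 0,"az": 0,"claw": -1},
  {"tx": 30,"ty": -36,"tz": 0,"ax": 0,"ay": 0,"az": 0,"claw": -1},
  {"tx": 30,"ty": -36,"tz": 0,"ax": 0,"ay": 0,"az": 0,"claw": -1},
  {"tx": 30,"ty": -36,"tz": 0,"ax": 0,"ay": 0,"az": 0,"claw": -1},
  {"tx": 30,"ty": -36,"tz": 0,"ax": 0,"ay": 0,"az": 0,"claw": -1},
  {"tx": 30,"ty": -36,"tz": 0,"ax": 0,"ay": 0,"az": 0,"claw": -1},
  {"tx": 30,"ty": -36,"tz": 0,"ax": 0,"ay": 0,"az": 0,"claw": -1},
  {"tx": 30,"ty": -36,"tz": 0,"ax": 0,"ay": 0,"az": 0,"claw": -1},
  {"tx": 30,"ty": -36,"tz": 0,"ax": 0,"ay": 0,"az": 0,"claw": -1},
  {"tx": 20,"ty": -28,"tz": 0,"ax": 0,"ay": 0,"az": 2,"claw": -1},
  {"tx": 20,"ty": -28,"tz": 0,"ax": 0,"ay": 0,"az": 0,"claw": -1},
], newtons=20)

```text
time_s: 1.45
tcp_pos: [0.5684, 0.2178, 0.2455]
eef_rot: [180.0, 0.0, -17.7]
contact_force: [1.4, 0.6, -0.4]
gripper_width: 0.0013
```

```bash
cat >> h.py <<'E'
def fray(c,u,v):
    p=np.array([u-c["cx"],v-c["cy"]]); q=np.hypot(*p); th=q/c["fx"]
    d=np.array([*(p/q*np.sin(th)),np.cos(th)]); return -c["R"].T@c["t"], c["R"].T@d
def fonz(c,u,v,z):
    o,d=fray(c,u,v); return o+d*(z-o[2])/d[2]
def fpix(c,X):
    p=c["R"]@np.asarray(X)+c["t"]; q=np.hypot(p[0],p[1]); th=np.arctan2(q,p[2]); return p[:2]/q*th*c["fx"]+[c["cx"],c["cy"]]
def pix(c,X):
    p=c["R"]@np.asarray(X)+c["t"]; return p[:2]/p[2]*[c["fx"],c["fy"]]+[c["cx"],c["cy"]]
E
python3 - <<'E'
from plant import r, optics
import pickle; from h import *
s=r.get_state();print(s["time_s"],np.round(s["tcp_pos"],4),np.round(s["eef_rot"],2))
d={n:optics.capture(n) for n in("side","wrist")}
pickle.dump(d,open("v1.pkl","wb")); cv2.imwrite("pics/w2.png",d["wrist"]["image"])
E
```

```text
1.45 [0.5684 0.2178 0.2455] [180.     0.   -17.68]
```

View pics/w2.png

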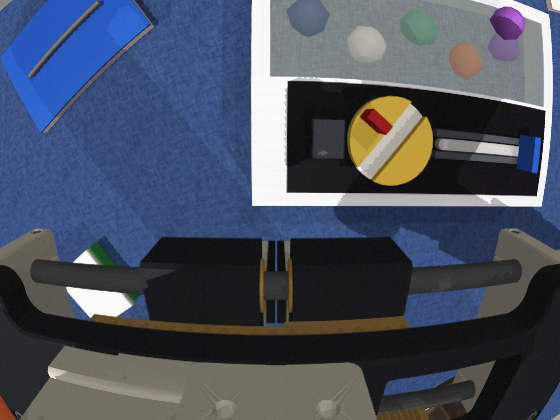

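Clear view: disc centre about px (391,140), fin (376,121), slot running from (365,172) to (418,112), keeper (328,138), bolt (478,147), tab (530,154). The objective is out of frame.

```bash
cat >> h.py <<'E'
def measure(c,yaw=np.radians(-17.6)):
    m=masks(c["image"]); X=np.array([np.cos(yaw),np.sin(yaw)]); Y=np.array([-X[1],X[0]])
    def big(k):
        a=m[k].astype(np.uint8); a[230:]=0
        cs=[q for q in cv2.findContours(a,cv2.RETR_EXTERNAL,cv2.CHAIN_APPROX_NONE)[0]]
        return cs
    ys=[q for q in big("yellow") if cv2.contourArea(q)>100]
    H=cv2.convexHull(np.vstack(ys))
    a=np.zeros(m["red"].shape,np.uint8); cv2.fillConvexPoly(a,H,1)
    dense=cv2.findContours(a,cv2.RETR_EXTERNAL,cv2.CHAIN_APPROX_NONE)[0][0][:,0]
    P=np.array([fonz(c,u,v,.076)[:2] for u,v in dense])
    s=np.linalg.lstsq(np.c_[2*P,np.ones(len(P))],(P**2).sum(1),rcond=None)[0]
    ctr=s[:2]; rad=np.sqrt(s[2]+ctr@ctr); out=dict(axis=ctr,rad=rad)
    # slot: white pixels inside the disc
    v,u=np.nonzero(a&m["white"]); Q=np.array([fonz(c,x,y,.066)[:2] for x,y in zip(u,v)])
    if len(Q)>20:
        l=cv2.fitLine((Q*1000).astype(np.float32),cv2.DIST_HUBER,0,.01,.01).ravel()
        ang=np.arctan2(l[1],l[0])-yaw-np.pi/2; out["slot_disc"]=(ang+np.pi/2)%np.pi-np.pi/2
    a=cv2.dilate(a,np.ones((25,25),np.uint8))
    v,u=np.nonzero((a>0)&m["red"])
    if len(u)>5:
        f=np.array([fonz(c,x,y,.095)[:2] for x,y in zip(u,v)]).mean(0)-ctr
        out["fin_loc"]=(f@X*1e3,f@Y*1e3); out["fin_ang"]=np.arctan2(f@Y,f@X)
    return out
E
python3 - <<'E'
import pickle; from h import *
d=pickle.load(open("v1.pkl","rb")); c=d["wrist"]
print(measure(c))
W=masks(c["image"])["white"]
# case edges by rows/cols: lower edge of case (near side) and left edge
lo=[]; 
for u in range(270,535,4):
    v=np.nonzero(W[150:225,u])[0]
    if len(v): lo.append(fonz(c,u,150+v.max(),.063)[:2])
le=[]
for v in range(10,190,4):
    u=np.nonzero(W[v,230:300])[0]
    if len(u): le.append(fonz(c,230+u.min(),v,.063)[:2])
for n,L in(("near",lo),("left",le)):
    l=cv2.fitLine((np.array(L)*1000).astype(np.float32),cv2.DIST_HUBER,0,.01,.01).ravel(); print(n,np.degrees(np.arctan2(l[1],l[0])),l)
B=masks(c["image"])["blue"].astype(np.uint8); B[:, :505]=0;B[200:]=0;B[:120]=0
v,u=np.nonzero(B); print("tab px",u.min(),u.max(),v.min(),v.max(), "top mean",fonz(c,u.mean(),v.mean(),.095).round(4), "topleft edge", fonz(c,u.min(),v.mean(),.09).round(4))
print("tab cloud",np.median(cloud(c,B>0),0) if 0 else "")
E
```

```text
{'axis': array([0.58626269, 0.08809127]), 'rad': np.float64(0.04518363449402738), 'slot_disc': np.float64(0.8926058445314271), 'fin_loc': (np.float64(18.81033292451215), np.float64(23.899305791660154)), 'fin_ang': np.float64(0.9039918284073294)}
near 72.178535 [3.0605185e-01 9.5201486e-01 5.2299469e+02 1.1920020e+02]
left -17.913233 [ 9.5152336e-01 -3.0757639e-01  6.7837036e+02  2.0510497e+02]
tab px 531 540 137 172 top mean [ 0.5294 -0.0855  0.095 ] topleft edge [ 0.5296 -0.0816  0.09  ]
tab cloud
```

step_arm([
  {"tx": 33,"ty": -35,"tz": 0,"ax": 0,"ay": 0,"az": 0,"claw": -1},
  {"tx": 33,"ty": -35,"tz": 0,"ax": 0,"ay": 0,"az": 0,"claw": -1},
  {"tx": 0,"ty": 0,"tz": -40,"ax": 0,"ay": 0,"az": 0,"claw": -1},
  {"tx": 0,"ty": 0,"tz": -40,"ax": 0,"ay": 0,"az": 0,"claw": -1},
  {"tx": 0,"ty": 0,"tz": -40,"ax": 0,"ay": 0,"az": 0,"claw": -1},
  {"tx": 0,"ty": 0,"tz": -21,"ax": 0,"ay": 0,"az": 0,"claw": -1},
  {"tx": 0,"ty": 0,"tz": 0,"ax": 0,"ay": 0,"az": 0,"claw": -1},
])

```text
time_s: 2.25
tcp_pos: [0.6317, 0.149, 0.1011]
eef_rot: [179.8, 0.2, -17.7]
contact_force: [0.6, -0.5, -0.2]
gripper_width: 0.0006
```

```bash
cat > look.py <<'E'
import sys,pickle; from plant import r, optics; from h import *
s=r.get_state();print(s["time_s"],np.round(s["tcp_pos"],4),np.round(s["eef_rot"],2),s["contact_force"])
d={n:optics.capture(n) for n in("side","wrist")}; pickle.dump(d,open(sys.argv[1]+".pkl","wb"))
try: print(measure(d["wrist"],np.radians(-17.85)))
except Exception as e: print(e)
a=d["side"]["image"][130:270,200:360]; a=cv2.resize(a,(400,350),interpolation=cv2.INTER_CUBIC)
b=cv2.resize(d["wrist"]["image"],(400,300)); b=cv2.copyMakeBorder(b,0,50,0,0,0)
cv2.imwrite("pics/"+sys.argv[1]+".png",np.hstack([a,b]))
E
python3 look.py l1
```

```text
2.25 [0.6317 0.149  0.1011] [179.78   0.24 -17.71] [ 0.5843723  -0.47158499 -0.20918068]
{'axis': array([0.62163232, 0.0819423 ]), 'rad': np.float64(0.01551847528083422)}
```

View pics/l1.png

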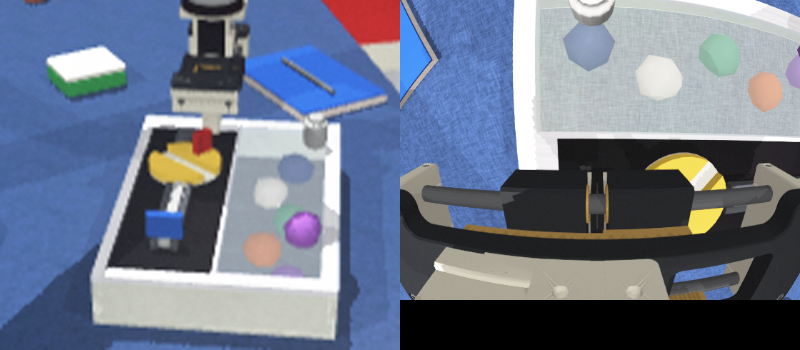

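Side view: the shut fingers are behind the fin (fin at crop px (203,140), hand at (207,100)) and clear of everything. The objective stands well away at (315,132). Next I push towards -y in stages.

step_arm([
  {"tx": -2,"ty": -9,"tz": 0,"ax": 0,"ay": 0,"az": 0,"claw": -1},
  {"tx": -2,"ty": -9,"tz": 0,"ax": 0,"ay": 0,"az": 0,"claw": -1},
  {"tx": -2,"ty": -9,"tz": 0,"ax": 0,"ay": 0,"az": 0,"claw": -1},
  {"tx": -2,"ty": -8,"tz": 0,"ax": 0,"ay": 0,"az": 0,"claw": -1},
  {"tx": 0,"ty": 0,"tz": 0,"ax": 0,"ay": 0,"az": 0,"claw": -1},
])

```text
time_s: 2.85
tcp_pos: [0.6286, 0.115, 0.1073]
eef_rot: [-179.7, -0.4, -17.7]
contact_force: [3.8, 2.7, 1.4]
gripper_width: 0.0005
```

```bash
cat >> h.py <<'E'
def sideslot(c,yaw=np.radians(-17.85),axis=(.5863,.0881)):
    im=c["image"]; h=cv2.cvtColor(im,cv2.COLOR_BGR2HSV); Q=[];F=[]
    for v in range(165,240):
        for u in range(240,320):
            p=onz(c,u,v,.066)[:2]-axis; H,S,V=map(int,h[v,u])
            if np.hypot(*p)<.043 and S<70 and V>130: Q.append(p)
            p=onz(c,u,v,.09)[:2]-axis
            if np.hypot(*p)<.055 and (H<7 or H>172) and S>150: F.append(p)
    Q=np.array(Q); l=cv2.fitLine((Q*1000).astype(np.float32),cv2.DIST_HUBER,0,.01,.01).ravel()
    a=np.arctan2(l[1],l[0])-yaw-np.pi/2; f=np.mean(F,0)
    return dict(n=len(Q),slot=(a+np.pi/2)%np.pi-np.pi/2,fin=(np.arctan2(f[1],f[0])-yaw),finr=np.hypot(*f))
E
cat >> look.py <<'E'
print(sideslot(d["side"]))
E
python3 - <<'E'
import pickle; from h import *
print("ref 0.89:",sideslot(pickle.load(open("v1.pkl","rb"))["side"]),sideslot(pickle.load(open("v0.pkl","rb"))["side"]))
E
python3 look.py l2
```

```text
ref 0.89: {'n': 42, 'slot': np.float64(0.8871826214310969), 'fin': np.float64(0.7794170710625129), 'finr': np.float64(0.023828444065328334)} {'n': 53, 'slot': np.float64(0.8831982297417964), 'fin': np.float64(0.7962198142378198), 'finr': np.float64(0.024800546321059724)}
2.85 [0.6286 0.115  0.1073] [-179.67   -0.36  -17.69] [3.79497    2.70381854 1.37380225]
{'axis': array([0.61920774, 0.07926155]), 'rad': np.float64(0.014982327370776559)}
{'n': 65, 'slot': np.float64(0.4837084097382869), 'fin': np.float64(0.2563517026364107), 'finr': np.float64(0.025369460270354194)}
```

View pics/l2.png

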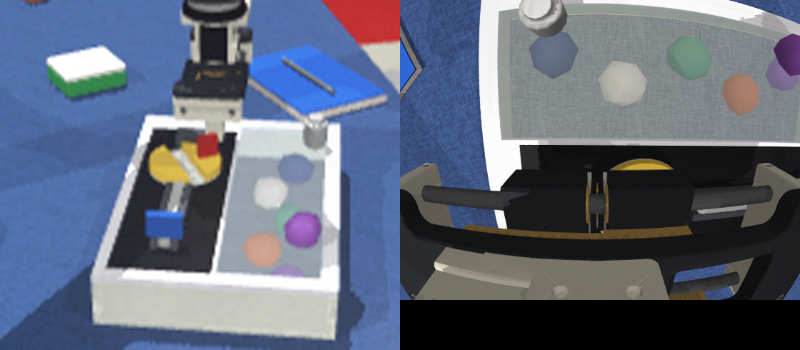

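The side-view slot angle agrees with the wrist one (0.89 before the push) and now reads 0.48. The fin is turning towards 0.

step_arm([
  {"tx": -2,"ty": -6,"tz": 0,"ax": 0,"ay": 0,"az": 0,"claw": -1},
  {"tx": -2,"ty": -6,"tz": 0,"ax": 0,"ay": 0,"az": 0,"claw": -1},
  {"tx": 0,"ty": 0,"tz": 0,"ax": 0,"ay": 0,"az": 0,"claw": -1},
])

```text
time_s: 3.25
tcp_pos: [0.6211, 0.1016, 0.105]
eef_rot: [-180.0, 0.0, -17.7]
contact_force: [1.3, 1.2, -0.0]
gripper_width: -0.0
```

```bash
python3 look.py l3
```

```text
3.25 [0.6211 0.1016 0.105 ] [-1.800e+02  1.000e-02 -1.774e+01] [ 1.31217988  1.24316298 -0.02616125]
{'axis': array([0.61818561, 0.07877972]), 'rad': np.float64(0.01633466383104629), 'fin_loc': (np.float64(13.094179589527744), np.float64(3.474216409404618)), 'fin_ang': np.float64(0.25934960951596825)}
{'n': 87, 'slot': np.float64(0.0823790990058546), 'fin': np.float64(-0.1540164319932269), 'finr': np.float64(0.029171014758194707)}
```

step_arm([
  {"tx": -1,"ty": -2.5,"tz": 0,"ax": 0,"ay": 0,"az": 0,"claw": -1},
  {"tx": 0,"ty": 0,"tz": 0,"ax": 0,"ay": 0,"az": 0,"claw": -1},
  {"tx": 6,"ty": 19,"tz": 0,"ax": 0,"ay": 0,"az": 0,"claw": -1},
  {"tx": 10,"ty": 30,"tz": 20,"ax": 0,"ay": 0,"az": 0,"claw": -1},
  {"tx": -15,"ty": 25,"tz": 40,"ax": 0,"ay": 0,"az": 0,"claw": -1},
  {"tx": -30,"ty": 15,"tz": 35,"ax": 0,"ay": 0,"az": 0,"claw": -1},
  {"tx": -30,"ty": 15,"tz": 35,"ax": 0,"ay": 0,"az": 0,"claw": -1},
  {"tx": 0,"ty": 5,"tz": 10,"ax": 0,"ay": 0,"az": 0,"claw": -1},
  {"tx": 0,"ty": 0,"tz": 0,"ax": 0,"ay": 0,"az": 0,"claw": -1},
])

```text
time_s: 4.25
tcp_pos: [0.5617, 0.2107, 0.2469]
eef_rot: [-179.8, -0.1, -17.6]
contact_force: [0.2, 0.2, -1.3]
gripper_width: 0.0007
```

```bash
python3 look.py l4
```

```text
4.25 [0.5617 0.2107 0.2469] [-1.7983e+02 -1.3000e-01 -1.7570e+01] [ 0.1625895   0.1736603  -1.30471241]
{'axis': array([0.58620237, 0.08797769]), 'rad': np.float64(0.04495521486237804), 'slot_disc': np.float64(0.02618765460888195), 'fin_loc': (np.float64(30.33596813124315), np.float64(1.2695377876252718)), 'fin_ang': np.float64(0.04182485360375798)}
{'n': 80, 'slot': np.float64(0.04215454685131359), 'fin': np.float64(-0.12259641471967958), 'finr': np.float64(0.029300991239757126)}
```

View pics/l4.png

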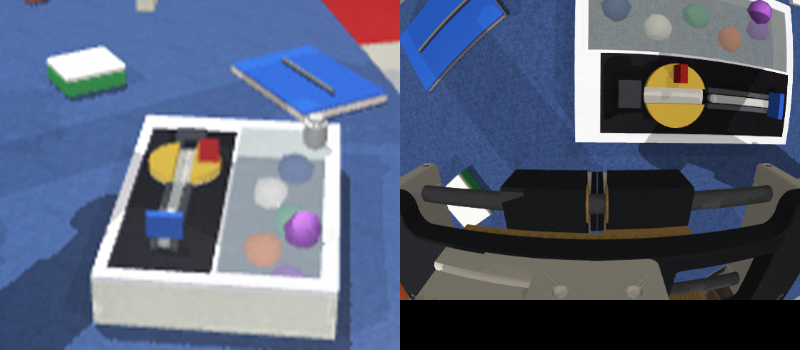

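Slot at about 0.03 rad (wrist 0.026, side 0.042), so it is in line, and the bystanders look untouched. Next: behind the tab.

step_arm([
  {"tx": -6,"ty": -43,"tz": 0,"ax": 0,"ay": 0,"az": 0,"claw": -1},
  {"tx": -6,"ty": -43,"tz": 0,"ax": 0,"ay": 0,"az": 0,"claw": -1},
  {"tx": -6,"ty": -43,"tz": 0,"ax": 0,"ay": 0,"az": 0,"claw": -1},
  {"tx": -6,"ty": -43,"tz": 0,"ax": 0,"ay": 0,"az": 0,"claw": -1},
  {"tx": -6,"ty": -43,"tz": 0,"ax": 0,"ay": 0,"az": 0,"claw": -1},
  {"tx": -6,"ty": -43,"tz": 0,"ax": 0,"ay": 0,"az": 0,"claw": -1},
  {"tx": -6,"ty": -43,"tz": 0,"ax": 0,"ay": 0,"az": 0,"claw": -1},
  {"tx": -4,"ty": -41,"tz": 0,"ax": 0,"ay": 0,"az": 0,"claw": -1},
  {"tx": 0,"ty": 0,"tz": -40,"ax": 0,"ay": 0,"az": 0,"claw": -1},
  {"tx": 0,"ty": 0,"tz": -40,"ax": 0,"ay": 0,"az": 0,"claw": -1},
  {"tx": 0,"ty": 0,"tz": -40,"ax": 0,"ay": 0,"az": 0,"claw": -1},
  {"tx": 0,"ty": 0,"tz": 0,"ax": 0,"ay": 0,"az": 0,"claw": -1},
])

```text
time_s: 5.55
tcp_pos: [0.5107, -0.134, 0.118]
eef_rot: [179.8, 0.7, -17.9]
contact_force: [-0.9, 0.6, -0.9]
gripper_width: 0.0004
```

```bash
python3 look.py l5
```

```text
5.55 [ 0.5107 -0.134   0.118 ] [179.77   0.71 -17.87] [-0.94922898  0.60695737 -0.92347797]
{'axis': array([0.60209789, 0.04519713]), 'rad': np.float64(0.013387851368819434)}
{'n': 44, 'slot': np.float64(-0.8073595799263354), 'fin': np.float64(-0.11046355203287062), 'finr': np.float64(0.030038452258493553)}
```

View pics/l5.png

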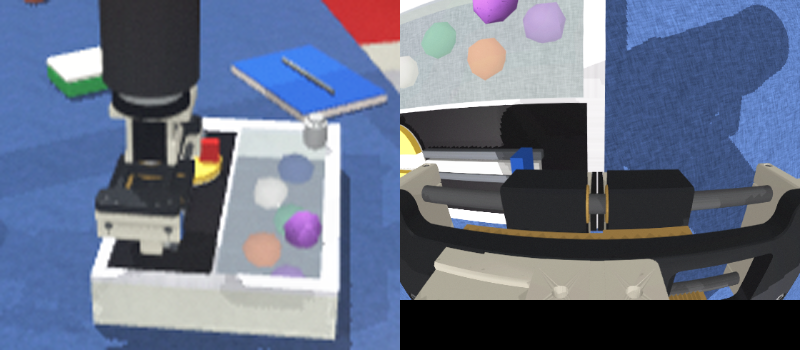

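The tab (wrist crop px (522,160)) lies ahead of the fingers with room to spare. Lower, then push.

step_arm([
  {"tx": 4,"ty": -1,"tz": -22,"ax": 0,"ay": 0,"az": 0,"claw": -1},
  {"tx": 0,"ty": 0,"tz": 0,"ax": 0,"ay": 0,"az": 0,"claw": -1},
  {"tx": 4.6,"ty": 14.3,"tz": 0,"ax": 0,"ay": 0,"az": 0,"claw": -1},
  {"tx": 4.6,"ty": 14.3,"tz": 0,"ax": 0,"ay": 0,"az": 0,"claw": -1},
  {"tx": 4.6,"ty": 14.3,"tz": 0,"ax": 0,"ay": 0,"az": 0,"claw": -1},
  {"tx": 4.6,"ty": 14.3,"tz": 0,"ax": 0,"ay": 0,"az": 0,"claw": -1},
  {"tx": 4.6,"ty": 14.3,"tz": 0,"ax": 0,"ay": 0,"az": 0,"claw": -1},
  {"tx": 0,"ty": 0,"tz": 0,"ax": 0,"ay": 0,"az": 0,"claw": -1},
])

```text
time_s: 6.45
tcp_pos: [0.5434, -0.0604, 0.1028]
eef_rot: [-180.0, -0.0, -17.6]
contact_force: [-0.3, -0.9, -0.4]
gripper_width: 0.0004
```

step_arm([
  {"tx": 3.5,"ty": 13.5,"tz": 0,"ax": 0,"ay": 0,"az": 0,"claw": -1},
  {"tx": 3.5,"ty": 13.5,"tz": 0,"ax": 0,"ay": 0,"az": 0,"claw": -1},
  {"tx": 3.5,"ty": 13.5,"tz": 0,"ax": 0,"ay": 0,"az": 0,"claw": -1},
  {"tx": 3.5,"ty": 13.5,"tz": 0,"ax": 0,"ay": 0,"az": 0,"claw": -1},
  {"tx": 2,"ty": 6,"tz": 0,"ax": 0,"ay": 0,"az": 0,"claw": -1},
  {"tx": 0,"ty": 0,"tz": 0,"ax": 0,"ay": 0,"az": 0,"claw": -1},
])

```text
time_s: 7.05
tcp_pos: [0.5587, -0.0013, 0.1024]
eef_rot: [-180.0, 0.0, -17.6]
contact_force: [0.9, -0.5, -0.2]
gripper_width: 0.0006
```

step_arm([
  {"tx": 1.5,"ty": 5,"tz": 0,"ax": 0,"ay": 0,"az": 0,"claw": -1},
  {"tx": 1,"ty": 4,"tz": 0,"ax": 0,"ay": 0,"az": 0,"claw": -1},
  {"tx": 0,"ty": 0,"tz": 0,"ax": 0,"ay": 0,"az": 0,"claw": -1},
  {"tx": 0,"ty": 0,"tz": 0,"ax": 0,"ay": 0,"az": 0,"claw": -1},
])

```text
time_s: 7.45
tcp_pos: [0.561, 0.0066, 0.1025]
eef_rot: [-180.0, 0.0, -17.7]
contact_force: [-1.0, 0.2, 0.0]
gripper_width: 0.0007
```

step_arm([
  {"tx": 0.6,"ty": 2,"tz": 0,"ax": 0,"ay": 0,"az": 0,"claw": -1},
  {"tx": 0,"ty": 0,"tz": 0,"ax": 0,"ay": 0,"az": 0,"claw": -1},
  {"tx": 0,"ty": 0,"tz": 0,"ax": 0,"ay": 0,"az": 0,"claw": -1},
])

```text
time_s: 7.75
tcp_pos: [0.5616, 0.0084, 0.1026]
eef_rot: [180.0, 0.0, -17.7]
contact_force: [-0.1, -1.0, -1.5]
gripper_width: 0.0005
```

step_arm([
  {"tx": 0.6,"ty": 2,"tz": 0,"ax": 0,"ay": 0,"az": 0,"claw": -1},
  {"tx": 0,"ty": 0,"tz": 0,"ax": 0,"ay": 0,"az": 0,"claw": -1},
  {"tx": 0,"ty": 0,"tz": 0,"ax": 0,"ay": 0,"az": 0,"claw": -1},
])

```text
time_s: 8.05
tcp_pos: [0.5621, 0.0102, 0.1025]
eef_rot: [180.0, 0.0, -17.7]
contact_force: [0.4, -3.8, 0.2]
gripper_width: 0.0002
```

step_arm([
  {"tx": 0.6,"ty": 2,"tz": 0,"ax": 0,"ay": 0,"az": 0,"claw": -1},
  {"tx": 0,"ty": 0,"tz": 0,"ax": 0,"ay": 0,"az": 0,"claw": -1},
  {"tx": 0,"ty": 0,"tz": 0,"ax": 0,"ay": 0,"az": 0,"claw": -1},
])

```text
time_s: 8.35
tcp_pos: [0.5621, 0.0105, 0.1026]
eef_rot: [179.8, 0.1, -17.7]
contact_force: [-0.6, -13.1, 1.1]
gripper_width: 0.0002
```

```bash
python3 look.py l6
```

```text
8.35 [0.5621 0.0105 0.1026] [ 1.7983e+02  5.0000e-02 -1.7720e+01] [ -0.58001514 -13.05228265   1.07037105]
{'axis': array([0.60963537, 0.06517137]), 'rad': np.float64(0.022566952386540454), 'fin_loc': (np.float64(4.817712089862096), np.float64(11.596428167203003)), 'fin_ang': np.float64(1.1770441055056826)}
{'n': 191, 'slot': np.float64(0.27932154762188244), 'fin': np.float64(-0.1508203944009055), 'finr': np.float64(0.033261400809593944)}
```

View pics/l6.png

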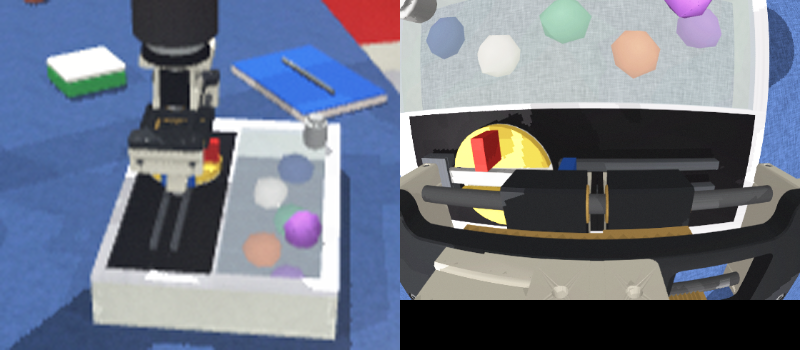

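The hand stopped with force rising to 13 N at the expected stop position, so the bolt is home. Back off, lift and check.

step_arm([
  {"tx": -3,"ty": -9,"tz": 0,"ax": 0,"ay": 0,"az": 0,"claw": -1},
  {"tx": -9,"ty": -28,"tz": 0,"ax": 0,"ay": 0,"az": 0,"claw": -1},
  {"tx": -9,"ty": -28,"tz": 10,"ax": 0,"ay": 0,"az": 0,"claw": -1},
  {"tx": -10,"ty": -10,"tz": 40,"ax": 0,"ay": 0,"az": 0,"claw": -1},
  {"tx": -20,"ty": -10,"tz": 40,"ax": 0,"ay": 0,"az": 0,"claw": -1},
  {"tx": -20,"ty": -10,"tz": 40,"ax": 0,"ay": 0,"az": 0,"claw": -1},
  {"tx": -20,"ty": -30,"tz": 20,"ax": 0,"ay": 0,"az": 0,"claw": -1},
  {"tx": 0,"ty": -40,"tz": 0,"ax": 0,"ay": 0,"az": 0,"claw": -1},
  {"tx": 0,"ty": -40,"tz": 0,"ax": 0,"ay": 0,"az": 0,"claw": -1},
  {"tx": 0,"ty": 0,"tz": 0,"ax": 0,"ay": 0,"az": 0,"claw": -1},
  {"tx": 0,"ty": 0,"tz": 0,"ax": 0,"ay": 0,"az": 0,"claw": -1},
])

```text
time_s: 9.55
tcp_pos: [0.4717, -0.193, 0.2524]
eef_rot: [-180.0, -0.0, -17.8]
contact_force: [-0.0, 0.4, -0.4]
gripper_width: 0.0004
```

```bash
python3 look.py l7
python3 - <<'E'
import pickle; from h import *
a=pickle.load(open("v0.pkl","rb"))["side"];b=pickle.load(open("l7.pkl","rb"))["side"]
for c in(a,b):
    m=masks(c["image"])["violet"]; m[:,:305]=0;m[:200]=0;m[240:]=0; v,u=np.nonzero(m); print("violet",u.mean(),v.mean())
    h=cv2.cvtColor(c["image"],cv2.COLOR_BGR2HSV); g=(abs(h[...,0].astype(int)-65)<18)&(h[...,1]>120); g[180:]=0; g[:140]=0; v,u=np.nonzero(g); print("green",u.mean(),v.mean())
D=cv2.absdiff(a["image"],b["image"]).max(2)
print("diff objective/jar",D[172:192,318:334].max(),D[335:380,245:277].max())
m=masks(b["image"])["blue"]; R=np.zeros_like(m); R[185:225,255:290]=1; v,u=np.nonzero(m&R)
p=onz(b,u.mean(),v.mean(),.09)[:2]-[.5863,.0881]; print("tab local y (mm), expect rear face -65:",(p@[.3065,.952])*1e3,"x",(p@[.952,-.3065])*1e3,len(u))
E
```

```text
9.55 [ 0.4717 -0.193   0.2524] [-1.7995e+02 -2.0000e-02 -1.7820e+01] [-0.03429447  0.44404966 -0.40033547]
{'axis': array([0.58618995, 0.08642691]), 'rad': np.float64(0.04596284068134957), 'slot_disc': np.float64(0.017861362570918082), 'fin_loc': (np.float64(30.067038776655632), np.float64(-1.5269164881111292)), 'fin_ang': np.float64(-0.050740144181509524)}
{'n': 46, 'slot': np.float64(-0.5005836523826952), 'fin': np.float64(-0.10247798874348962), 'finr': np.float64(0.028948431683835197)}
violet 320.675 221.3875
green 234.66883116883116 163.17532467532467
violet 320.69182389937106 221.42767295597486
green 221.68 161.04
diff objective/jar 25 60
tab local y (mm), expect rear face -65: -67.25832770221639 x -1.3326645982210845 117
```

View pics/l7.png

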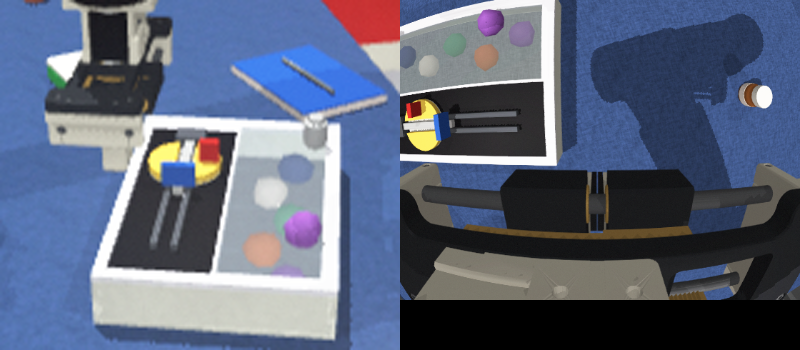

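Run:
```python
import pickle; from h import *
Y=np.array([.3065,.952]);X=np.array([.952,-.3065])
def tab(f,u0,u1,v0,v1):
    c=pickle.load(open(f,"rb"))["wrist"]; h=cv2.cvtColor(c["image"],cv2.COLOR_BGR2HSV)
    m=(abs(h[...,0].astype(int)-112)<14)&(h[...,1]>130)&(h[...,2]>40); R=np.zeros_like(m);R[v0:v1,u0:u1]=1
    v,u=np.nonzero(m&R); P=np.array([fonz(c,a,b,.103)[:2]-[.5863,.0881] for a,b in zip(u,v)])
    print(f,len(u),"y range at top plane",np.percentile(P@Y*1e3,[2,50,98]).round(1),"x",np.percentile(P@X*1e3,[2,98]).round(1))
    C=c["depth"]; W=h[...,2]; lit=m&R&(W>np.percentile(W[m&R],50))
tab("v1.pkl",505,545,125,185); tab("l4.pkl",505,545,125,185); tab("l7.pkl",35,80,145,215)
```

```text
v1.pkl 761 y range at top plane [-179.6 -162.1 -144.9] x [-19.3  19. ]
l4.pkl 793 y range at top plane [-180.4 -162.8 -145.5] x [-20.7  19. ]
l7.pkl 757 y range at top plane [-84.7 -70.4 -55.7] x [-17.7  21. ]
```

The tab's far top edge is at y ≈ -55.5, so its centre is at about -60.5 and the bolt travel is about 0.125 m, which is home. The hand is clear, so I hand in.

```bash
python3 -c "
from plant import r
s=r.get_state();print(s['time_s'],s['contact_force']);print(r.close_job())"
```

```text
9.65 [-0.25189569  0.1463585   0.41774007]
the job is handed in; nothing more can be done
None
```

The case is locked as far as I can measure, and I handed the job in at 9.65 s. The hand-in gives no verdict.

**What I did:** With the gripper shut, I pushed the fin from about 0.89 rad to about 0.03 rad. I then pushed the blue tab until the bolt hit its stop, where the force rose to 13 N and movement stopped. After that I backed the hand off, raised it and moved it clear.

**Last checks:**
- **Bolt:** the tab's centre is about 60.5 mm behind the disc axis, so the bolt has travelled about 0.125 m; it needs more than 0.120 m.
- **Disc:** the wrist camera gives the slot at 0.02 rad and the fin at -0.05 rad. Both are within the limit of 0.13 rad.
- **Hand:** it touches nothing, with the force reading about zero.
- **Violet lump:** it has not moved in the side view.
- **Objective and jar:** the objective looks unchanged and the jar is still standing. The jar's pixels changed somewhat, possibly from shadow, and I did not measure either position.

**Checks that disagreed or failed:**
- **Side-view slot angle:** after the bolt went in it read -0.50 rad. I take this as false, because the tab and bolt cover the slot in that view.
- **Green slide box:** the hand partly hid it in the last side view, so that comparison is not valid. The hand never went near it at low height.
- **Bolt start position:** it appears to have started about 11 mm forward of 0.

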